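# Lay out the pipetting place: tube block from the washing-up tub, plate slid alongside

## Robot

A 6-joint arm with a two-finger parallel gripper is mounted at the origin on the work surface. World frame = base frame: x ahead of the robot, y to its left, z up, the work surface at z = 0. Lengths are in m, angles in rad, forces in N, time in s.
With the tool pointing down it reaches from about 0.3 to 0.775 m from the base axis. Payload 14.6 kg.
Tool frame: the origin (TCP) lies on the centre line of the jaws, within the pads' length; the fingertips stand 22 mm ahead of it and the grasp point (between the pads) lies 3 mm ahead of it (r.tip_extent is the distance from the TCP to the fingertips, in m); z points along the fingers, y is the line along which they close (so a half turn about z gives the same grasp; the last joint's range is limited). The gripper opens to 94 mm and grips with 3 to 60 N. Pads are 16 mm wide; open, the fingers measure 119 mm over their backs; the gripper's body (75 mm by 177 mm) begins 78 mm behind the grasp point.
Start: joints at [-1.346, 0.3, 1.521, -0, 1.321, -0.067], TCP at [0.158, -0.527, 0.227] pointing down, gripper open.
Joint ranges: [-3.03, 3.03], [-0.79, 2.21], [0.23, 2.52], [-1.04, 4.18], [0, 3.07], [-2.55, 2.55]. Speed limits (rad/s): [2.22, 2.22, 2.57, 3.14, 3.14, 3.14].

## Interface

Orientations are given as a unit quaternion [x, y, z, w].
In Python, from station import get_obs, imaging, r, models gives the robot as it stands.
- The arm moves only by the shell command python3 -m pendant 'ROWS' [FORCE]. ROWS is JSON, a list that holds one entry, the list of rows, each a list of 7 numbers: the finger opening in mm, from 0 to 94, then the shift along the tool's x, y, z in mm, then the turn, a rotation vector about the tool's x, y, z in degrees. In form: [[[fingers, x, y, z, ax, ay, az], ...]]. A call has 1 to 5 rows; each row is the pose to reach, as a shift and turn from the pose commanded when the call began, along the tool's axes at that moment; what a row does not reach only later rows make up. A row lasts 1/12 s, in which the tool goes at most 41.7 mm and 7.16 degrees, less where a joint would pass 70% of its speed; a pose out of reach is approached as far as the arm can. A call with a gripper value outside its range is refused whole. The fingers move at their own pace and stop on an object; FORCE is the grip in N (left out, the last holds). Time passes only in rows, so rows that repeat a pose let the fingers close. It gives the time, the measured TCP pose, the force, the opening and the grip force at its end, in the units of the state.
- get_obs(): the state, without advancing time (a new reading comes with each control period).
- imaging.snapshot(name): name is "side" or "top"; returns a dict with "img" (480x640x3 uint8, blue, green, red), "fx", "fy", "cx", "cy" (pixels), "xyz" and "attitude" of the camera in the world. Camera axes: x right, y down, z forward; pixel columns grow to the right and rows downward; lengths in m; the calibration is good to about 2 mm. A picture is of the moment at which its call begins. There is no depth.
- r.sign_off(): hands the job in; it is judged then, once.
Trained networks look in the newest picture that a camera, given by its name, has taken for a name from the list of things; names that differ only in an ending like _2 or _b are one class to them, and where a whole thing is asked for, a point or a joint stands for the part that bears it (a point fixed in the world has none). Each returns a list of dicts, best first, with "score" (0 to 1); they miss things now and then, are a little off and sometimes report something else, mostly with a low value. They report only what shows in the picture. A call takes as long as a camera call. They do not tell look-alikes from the thing itself.
- models.spot_in(camera, query): "centre" ([x, y, z] in m, in world coordinates, good to about 4 mm: the middle of the surface that is visible of it).
- models.regions_of(camera, query): "pixels" (480x640 bool, what is visible of it).
- models.pinpoint(camera, query): "centre" ([x, y, z] in m, in world coordinates, good to about 4 mm: a listed point, or the origin of a listed thing).
The state is a dict: "time": time; "q": joint angles; "dq": joint speeds; "effort": joint torques, N m; "tool_pos": TCP position; "eef_rot": TCP orientation; "contact_force": force on the tool from outside, world axes, zero at the start; "ft_torque": the same for the moment, N m; "grip_width": finger opening in m; "gripper_force": force on a finger pad.
Only numpy, scipy, OpenCV 4.12 (cv2) and the standard library are available. Lean on these libraries where they do the work, as an engineer would, in place of code of your own. Each camera call takes 0.05 s, during which the arm holds its last target. There are 200 camera calls.

## Task

Get the pipetting place ready: fetch the long twelve-hole aluminium tube block out of the tub of washed ware and set it down gently, holes up, on the half of the white sheet nearer the robot, and slide the 96-well plate along the bench, without lifting or tipping it, onto the farther half. Each should end wholly on its own half, with its long side across the sheet and square to it. Leave the other washed ware in the tub and everything else on the bench where it is.

Things in the scene. Friction and masses are not known exactly. Their poses are not given: they have to be found in the camera images.
- block: the LONGER of two aluminium tube blocks in the tub, 45 (its x) x 120 (its y) x 30 mm high, about 0.3 kg, 2 rows of 6 blind holes 11.5 mm wide (too small for a finger). Origin under its centre, z up. It starts with a long side 1 mm from the tub's +x or -x wall: no room for a finger. Fingertips pressed on its top with 10 to 15 N hold better than the smooth floor, so it can be dragged.
- short_block: a similar aluminium block, not wanted: 45 (its x) x 90 (its y) x 30 mm high, 2 rows of 4 holes 16.5 mm wide; it lies against the wall across the tub from it. Origin at the centre of its underside.
- tub: open white plastic tub, does not move, outside 250 (its x) x 280 (its y) x 65 mm high, walls and floor 5 mm thick, lip 8 mm wide outside the rim. Origin under its centre, z up, x roughly away from the robot (yaw within 0.1 rad). On the robot's right or left. Between the block and the tub's line x = 0 the floor is free, for more than the block's length.
- sheet: white paper sheet flat on the bench, too thin to matter, does not move, 297 (its x, roughly away from the robot, yaw within 0.15 rad) x 210 mm (its y). Origin at its centre: the near half has x from -148 to 0 mm, the far half 0 to 148 mm. It lies on the robot's other side from the tub.
- plate: 96-well microplate, white, loose, lying on the bench between tub and sheet: 85.5 (its x) x 127.8 (its y) x 14.4 mm high, about 0.1 kg. Origin at the centre of its underside, z up. Its foot, 6 mm high, stands out 2 mm all round from the body above.
- beaker: small glass beaker upside down in the tub, 42 mm across, 60 mm high; origin at the centre of its lower end (its rim, resting on the tub floor)
- bung: black rubber bung in the tub, 42 mm across, 36 mm high; origin under its centre
- flask: small conical flask standing in the tub, 53 mm across, 76 mm high; origin under its centre
- dish: small round covered dish in the tub, 55 mm across, 16 mm high; origin under its centre
- jar: small brown glass jar in the tub, 44 mm across, 55 mm high; origin under its centre
- tip_box: grey box of yellow pipette tips, 84 x 122 x 70 mm, on the bench beyond the plate; origin under its centre
- reagent_bottle: clear glass bottle with a blue cap, 70 mm across, 140 mm high, on the bench, left; origin under its centre
- wash_bottle: white plastic bottle, 66 mm across, 160 mm high, on the bench, left edge; origin under its centre
- big_flask: conical flask, 85 mm across, 122 mm high, on the bench, right; origin under its centre
- mug: black mug, 82 mm across, 95 mm high, on the bench, right edge; origin under its centre
Things that resemble listed ones, but are neither listed nor needed, are in the scene too. Leave any red look-alike of the bung alone.

How it is judged:
At the end, for the whole second after the job is handed in: Long block upright on the sheet's near half (centre 18-132 mm before its middle line), plate flat on the far half (36-113 mm beyond it), both within 50 mm of the lengthwise centre line, long side across within 0.2 rad, at rest; other washed ware in the tub; bench things moved under 30 mm (x of block in the frame of sheet between -0.132 and -0.018 m and y of block in the frame of sheet between -0.05 and 0.05 m and angle between the y axis of each of block, plate and the y axis of sheet, either way round below 0.2 rad and angle between each of block, plate's own z axis and vertical below 0.1 rad and height (world z) of each of block, plate below 0.006 m and linear speed of each of block, plate below 0.02 m/s and x of plate in the frame of sheet between 0.036 and 0.113 m and y of plate in the frame of sheet between -0.05 and 0.05 m and x of short_block in the frame of tub between -0.13 and 0.13 m and y of short_block in the frame of tub between -0.145 and 0.145 m and height (world z) of each of short_block, beaker, bung, flask, dish, jar below 0.08 m and x of beaker in the frame of tub between -0.13 and 0.13 m and y of beaker in the frame of tub between -0.145 and 0.145 m and x of bung in the frame of tub between -0.13 and 0.13 m and y of bung in the frame of tub between -0.145 and 0.145 m and x of flask in the frame of tub between -0.13 and 0.13 m and y of flask in the frame of tub between -0.145 and 0.145 m and x of dish in the frame of tub between -0.13 and 0.13 m and y of dish in the frame of tub between -0.145 and 0.145 m and x of jar in the frame of tub between -0.13 and 0.13 m and y of jar in the frame of tub between -0.145 and 0.145 m); the robot touches nothing.
It fails at once if the plate is lifted off the bench or tipped (10 mm, 0.15 rad) (height (world z) of plate above 0.01 m or angle between plate's own z axis and vertical above 0.15 rad).
It fails at once if the block is dropped: it falls faster than 0.7 m/s (25 mm) with no finger on it (linear speed of block above 0.7 m/s and contact force between block and the fingers below 0.05 N).
It fails at once if other washed ware is lifted out of the tub (height (world z) of any of short_block, beaker, bung, flask, dish, jar above 0.09 m).
It fails at once if something else on the bench is moved by 30 mm or more (distance of any of tip_box, reagent_bottle, wash_bottle, big_flask, mug from where it was at the start of the episode above 0.03 m).
It also fails if it takes over 72 s, if anything falls off the work surface, if the arm or the gripper's body presses on something with over 40 N, if the wrist force passes 120 N, or if a joint passes its speed limit or range.

## Working session

There is one attempt and no reset: what is moved stays moved. The work goes in short steps, Python scripts to look and compute and a shell command to move; the robot and the scene stay as the last step left them, time stands still between calls to the robot, and variables do not carry over. Pictures are saved under pics/ and viewed, at most 10 in all, crops included, and the job is handed in when it is done.

```bash
mkdir -p pics; ls; python3 - <<'E'
from station import get_obs, imaging, r, models
import cv2,numpy as np
for c in ("top","side"):
    s=imaging.snapshot(c); cv2.imwrite(f"pics/{c}0.png",s["img"])
    print(c,s["fx"],s["cx"],s["cy"],s["xyz"],s["attitude"])
    for q in ("block","short_block","tub","sheet","plate","tip_box"):
        print(q,[(np.round(d["centre"],3).tolist(),round(d["score"],2)) for d in models.pinpoint(c,q)[:3]])
o=get_obs();print(o["tool_pos"],o["eef_rot"],o["time"],r.tip_extent)
E
```

```text
pics
top 596.2186679147113 319.91469611101553 242.66744104160531 [ 0.3143487  -0.00812371  1.61576547] [-0.70399215  0.70722922 -0.04560005  0.04628733]
block [([0.368, -0.267, 0.004], 0.63)]
short_block [([0.56, -0.281, 0.005], 0.56)]
tub [([0.467, -0.288, 0.004], 0.82), ([0.407, 0.59, 0.001], 0.49)]
sheet [([0.533, 0.313, 0.003], 0.94)]
plate [([0.544, 0.011, -0.0], 0.67), ([0.549, -0.547, 0.002], 0.48)]
tip_box [([0.761, -0.006, 0.0], 0.82)]
side 497.9145566151869 315.92972901738364 245.09427198410208 [ 0.04241728 -1.23392002  1.0104185 ] [ 0.87559308 -0.17005396  0.07606561 -0.44568198]
block [([0.368, -0.269, 0.004], 0.65), ([0.766, -0.003, 0.0], 0.3)]
short_block [([0.561, -0.274, 0.005], 0.88)]
tub [([0.468, -0.287, -0.001], 0.9)]
sheet [([0.533, 0.318, -0.003], 0.79)]
plate [([0.545, 0.009, 0.004], 0.88), ([0.467, -0.198, 0.004], 0.29)]
tip_box [([0.766, -0.002, 0.002], 0.58)]
[ 0.15820808 -0.52673717  0.22745414] [ 9.89376870e-01  1.45373345e-01 -9.97546075e-06 -4.85701862e-06] 0.7 0.022
```

View pics/top0.png

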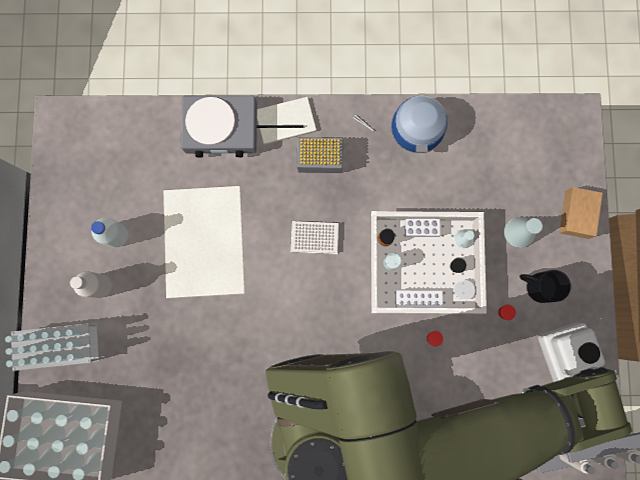

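View pics/side0.png

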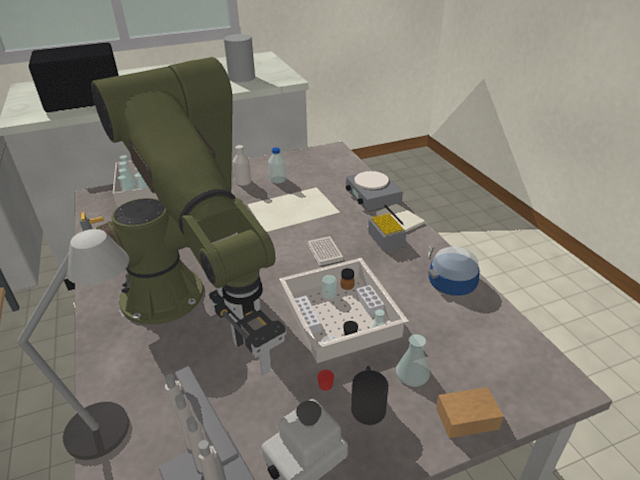

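The top picture shows the long block by the tub's near (-x) wall at px (419,297) and the short block at (421,227). The plate is at (316,237) and the sheet is centred at (204,242). The red look-alikes lie outside the tub.

```bash
cat > h.py <<'E'
from station import get_obs, imaging, r, models
import cv2,numpy as np
from scipy.spatial.transform import Rotation as R
def ray(s,uv,z):
    uv=np.atleast_2d(uv).astype(float)
    d=np.c_[(uv[:,0]-s["cx"])/s["fx"],(uv[:,1]-s["cy"])/s["fy"],np.ones(len(uv))]
    d=R.from_quat(s["attitude"]).apply(d); p=np.array(s["xyz"])
    return p+d*((z-p[2])/d[:,2])[:,None]
def rect(s,m,z):
    c=max(cv2.findContours(m.astype(np.uint8),cv2.RETR_EXTERNAL,cv2.CHAIN_APPROX_NONE)[0],key=cv2.contourArea)[:,0]
    w=ray(s,c,z)[:,:2]
    (cx,cy),(a,b),t=cv2.minAreaRect((w*1000).astype(np.float32))
    if a>b: t+=90   # t: direction of the short side from world x
    t=(t+90)%180-90
    return round(cx,1),round(cy,1),round(max(a,b),1),round(min(a,b),1),round(t,2)
def look(c="top",qs=(("block",.03),("plate",.0144),("sheet",0.))):
    s=imaging.snapshot(c)
    for q,z in qs:
        for d in models.regions_of(c,q)[:2]:
            print(c,q,round(d["score"],2),rect(s,d["pixels"],z))
        print("  pin",[(np.round(d["centre"],3).tolist(),round(d["score"],2)) for d in models.pinpoint(c,q)[:2]])
    return s
def togo(p,yaw=None):
    """shift in tool axes (mm) from the present TCP to p"""
    o=get_obs(); Q=R.from_quat(o["eef_rot"])
    print("shift",np.round(Q.inv().apply(np.array(p)-o["tool_pos"])*1000,1))
def st():
    o=get_obs(); M=R.from_quat(o["eef_rot"]).as_matrix()
    print("t",round(o["time"],2),"tcp",np.round(o["tool_pos"],4),"yaw_x",round(np.degrees(np.arctan2(M[1,0],M[0,0])),2),"z",np.round(M[:,2],3),"F",np.round(o["contact_force"],1),"w",round(o["grip_width"],4),"gf",round(o["gripper_force"],1),"q6",round(o["q"][5],2))
E
python3 - <<'E'
from h import *
s=look("top",(("block",.03),("short_block",.03),("plate",.0144),("sheet",0.),("tub",.065),("beaker",.06),("bung",.036),("flask",.07),("dish",.016),("jar",.055)))
cv2.imwrite("pics/crop.png",cv2.resize(s["img"][200:325,280:500],None,fx=3.6,fy=3.6,interpolation=cv2.INTER_CUBIC))
for u in ([372,212],[484,212],[486,312],[372,312]): print(u,ray(s,u,.065).round(3))
st()
E
```

```text
top block 0.6 (370.1, -266.2, 122.4, 42.2, -0.26)
  pin [([0.37, -0.267, 0.004], 0.87)]
top short_block 0.65 (561.7, -280.4, 94.2, 46.3, -0.27)
  pin [([0.562, -0.281, 0.004], 0.93)]
top plate 0.69 (539.6, 11.3, 131.9, 89.7, -3.03)
  pin [([0.542, 0.008, -0.007], 0.67), ([0.551, -0.55, 0.002], 0.64)]
top sheet 0.73 (532.6, 314.0, 299.0, 212.8, -87.47)
top sheet 0.39 (540.1, 10.5, 128.8, 85.6, -0.27)
  pin [([0.531, 0.316, 0.004], 0.59), ([0.393, -0.386, 0.005], 0.59)]
top tub 0.97 (467.7, -287.5, 297.1, 265.0, -0.27)
  pin [([0.466, -0.286, -0.001], 0.64)]
top beaker 0.75 (468.5, -194.5, 44.8, 42.1, -0.27)
  pin [([0.467, -0.195, 0.003], 0.69), ([0.391, -0.389, 0.006], 0.67)]
top bung 0.71 (334.7, -497.0, 45.0, 36.6, -0.26)
top bung 0.71 (268.0, -304.5, 42.0, 36.2, -0.26)
  pin [([0.46, -0.375, 0.004], 0.64), ([0.337, -0.497, -0.001], 0.64)]
top flask 0.55 (526.7, -379.2, 50.0, 48.4, 69.78)
  pin [([0.532, -0.392, 0.006], 0.76), ([0.541, 0.005, -0.003], 0.73)]
top dish 0.66 (395.3, -392.3, 54.0, 50.8, -0.26)
  pin [([0.393, -0.389, 0.009], 0.57)]
top jar 0.58 (534.1, -181.8, 47.3, 39.2, 44.67)
  pin [([0.538, -0.181, 0.007], 0.62)]
[372, 212] [[ 0.598 -0.145  0.065]]
[484, 212] [[ 0.597 -0.441  0.065]]
[486, 312] [[ 0.335 -0.435  0.065]]
[372, 312] [[ 0.336 -0.141  0.065]]
t 1.75 tcp [ 0.1582 -0.5267  0.2274] yaw_x 16.72 z [-0.  0. -1.] F [-0.7  0.5 -0.5] w 0.0938 gf 0.0 q6 -0.07
```

View pics/crop.png

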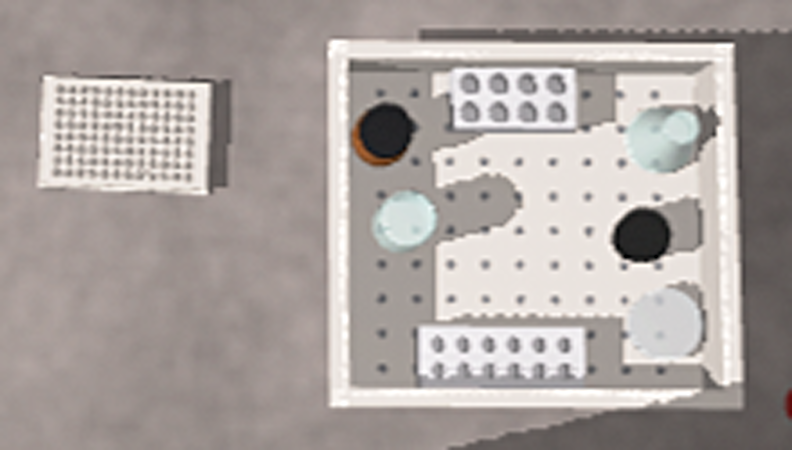

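The crop shows the long block at crop px (500,352), close to the near wall, with clear floor beyond it. The plate (crop px 125,135) is turned by about -3°. I'll press on the block at yaw 0 with the fingers spread along it, and drag it in +x.

```bash
python3 -m pendant '[[[60,28,-19,0,0,0,3.3],[60,56,-38,0,0,0,6.7],[60,84,-57,0,0,0,10],[60,112,-76,0,0,0,13.4],[60,140,-95,0,0,0,16.7]]]'
python3 -c "from h import *;st();togo([.3705,-.266,.10])"
```

```text
time: 2.17
tool_pos: [0.2656, -0.3941, 0.2275]
eef_rot: [1.0, -0.002, 0.0, 0.0]
contact_force: [0.8, -0.1, -0.3]
grip_width: 0.0638
gripper_force: 0.0
t 2.17 tcp [ 0.2656 -0.3941  0.2275] yaw_x -0.17 z [ 0. -0. -1.] F [ 0.8 -0.1 -0.3] w 0.0638 gf 0.0 q6 0.52
shift [ 104.5 -128.5  127.5]
```

```bash
python3 -m pendant '[[[60,26,-32,20,0,0,0],[60,52,-64,45,0,0,0],[60,79,-97,80,0,0,0],[60,104,-128,125,0,0,0],[60,104,-128,137,0,0,0]]]'
python3 -m pendant '[[[60,0,0,10,0,0,0],[60,0,0,20,0,0,0],[60,0,0,27,0,0,0],[60,0,0,30,0,0,0],[60,0,0,30,0,0,0]]]'
python3 - <<'E'
from h import *
st();togo([.3705,-.266,.052])
s=imaging.snapshot("side");cv2.imwrite("pics/side1.png",cv2.resize(s["img"][220:380,220:430],None,fx=3.5,fy=3.5))
E
```

```text
time: 2.58
tool_pos: [0.3668, -0.2704, 0.0983]
eef_rot: [1.0, 0.001, 0.001, 0.001]
contact_force: [1.1, -2.2, -0.4]
grip_width: 0.0603
gripper_force: 0.0
time: 3.0
tool_pos: [0.3651, -0.2727, 0.0687]
eef_rot: [1.0, -0.0, 0.0, 0.0]
contact_force: [-0.7, 0.1, 0.7]
grip_width: 0.06
gripper_force: 0.0
t 3.0 tcp [ 0.3651 -0.2727  0.0687] yaw_x -0.06 z [ 0. -0. -1.] F [-0.7  0.1  0.7] w 0.06 gf 0.0 q6 0.85
shift [ 5.4 -6.7 16.7]
```

View pics/side1.png

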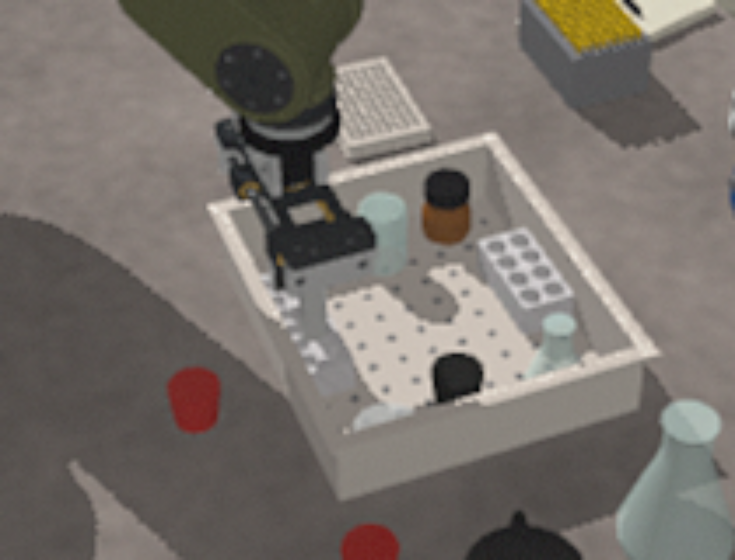

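The picture shows the open fingers over the long block and no other ware in the way. The tub floor is 5 mm up, so contact should come at a TCP height of about 0.057.

```bash
python3 -m pendant '[[[60,5,-6,3,0,0,0],[60,5,-6,7,0,0,0],[60,5,-6,10,0,0,0],[60,5,-6,11,0,0,0],[60,5,-6,11,0,0,0]]]'
python3 -m pendant '[[[60,0,0,0.5,0,0,0],[60,0,0,1,0,0,0],[60,0,0,1.5,0,0,0],[60,0,0,1.5,0,0,0]]]'
```

```text
time: 3.47
tool_pos: [0.3704, -0.2658, 0.0574]
eef_rot: [1.0, 0.0, -0.0, -0.0]
contact_force: [0.1, 0.6, 0.8]
grip_width: 0.0603
gripper_force: 0.0
time: 3.8
tool_pos: [0.3709, -0.2662, 0.0572]
eef_rot: [1.0, 0.0, 0.001, 0.001]
contact_force: [-3.1, 2.9, 17.2]
grip_width: 0.0602
gripper_force: 8.8
```

```bash
python3 -m pendant '[[[60,1,0,-0.2,0,0,0],[60,3,0,-0.2,0,0,0],[60,6,0,-0.2,0,0,0],[60,9,0,-0.2,0,0,0],[60,12,0,-0.2,0,0,0]]]'
python3 -c "from h import *;st()"
```

```text
time: 4.22
tool_pos: [0.3828, -0.2664, 0.0572]
eef_rot: [1.0, 0.0, 0.001, 0.001]
contact_force: [-4.4, -0.1, 13.7]
grip_width: 0.0601
gripper_force: 6.9
t 4.22 tcp [ 0.3828 -0.2664  0.0572] yaw_x 0.01 z [ 0.001 -0.001 -1.   ] F [-4.4 -0.1 13.7] w 0.0601 gf 6.9 q6 0.88
```

```bash
python3 -m pendant '[[[60,3,0,0,0,0,0],[60,6,0,0,0,0,0],[60,9,0,0,0,0,0],[60,12,0,0,0,0,0],[60,15,0,0,0,0,0]]]'
python3 -m pendant '[[[60,3,0,0,0,0,0],[60,6,0,0,0,0,0],[60,9,0,0,0,0,0],[60,11,0,0,0,0,0],[60,11,0,0,0,0,0]]]'
python3 - <<'E'
from h import *
st();s=look("side",(("block",.035),));cv2.imwrite("pics/side2.png",cv2.resize(s["img"][220:380,220:430],None,fx=3.5,fy=3.5))
E
```

```text
time: 4.63
tool_pos: [0.3978, -0.2664, 0.0572]
eef_rot: [1.0, 0.0, 0.001, 0.001]
contact_force: [-4.1, -0.2, 13.3]
grip_width: 0.06
gripper_force: 6.8
time: 5.05
tool_pos: [0.4091, -0.2664, 0.0572]
eef_rot: [1.0, 0.0, 0.001, 0.001]
contact_force: [-1.6, 1.1, 11.6]
grip_width: 0.06
gripper_force: 5.9
t 5.05 tcp [ 0.4091 -0.2664  0.0572] yaw_x 0.02 z [ 0.002 -0.001 -1.   ] F [-1.6  1.1 11.6] w 0.06 gf 5.9 q6 0.92
side block 0.59 (402.3, -280.9, 143.4, 54.1, 2.64)
  pin [([0.41, -0.27, 0.004], 0.79)]
```

View pics/side2.png

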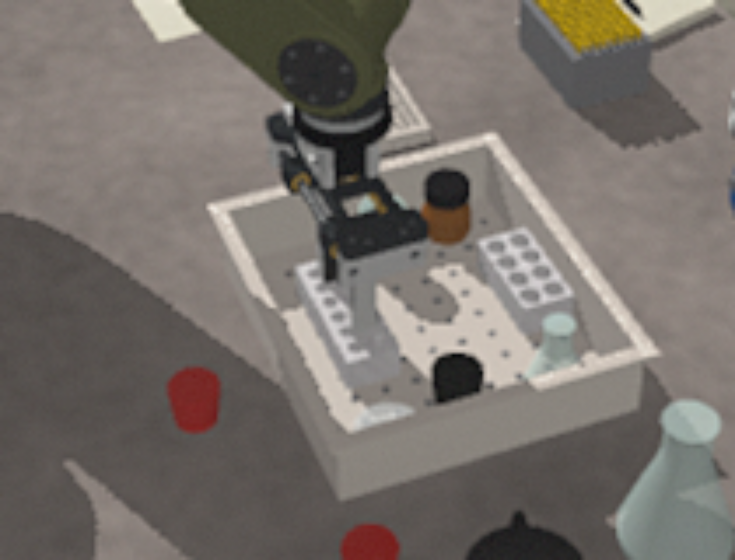

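The block followed the fingers: its near face is now about 38 mm clear of the wall. Next I lift, turn 90° and grip across it.

```bash
python3 -m pendant '[[[60,0,0,-5,0,0,0],[60,0,0,-20,0,0,0],[60,0,0,-40,0,0,0],[62,0,0,-60,0,0,-7],[64,0,0,-63,0,0,-14]]]'
python3 -m pendant '[[[66,0,0,0,0,0,-7],[66,0,0,0,0,0,-14],[66,0,0,0,0,0,-21],[66,0,0,0,0,0,-28],[66,0,0,0,0,0,-35]]]'
python3 -m pendant '[[[66,0,0,0,0,0,-7],[66,0,0,0,0,0,-14],[66,0,0,0,0,0,-21],[66,0,0,0,0,0,-28],[66,0,0,0,0,0,-35]]]'
python3 - <<'E'
from h import *
st();look("side",(("block",.035),));look("top",(("block",.035),("plate",.0144)))
E
```

```text
time: 5.62
tool_pos: [0.4093, -0.2666, 0.1223]
eef_rot: [0.992, 0.125, 0.001, 0.001]
contact_force: [1.2, 0.3, -0.1]
grip_width: 0.0635
gripper_force: 0.0
time: 6.03
tool_pos: [0.4083, -0.2658, 0.1193]
eef_rot: [0.909, 0.418, -0.0, -0.0]
contact_force: [0.5, -0.3, -0.0]
grip_width: 0.0661
gripper_force: 0.0
time: 6.45
tool_pos: [0.4083, -0.2658, 0.1193]
eef_rot: [0.741, 0.671, -0.0, -0.0]
contact_force: [-0.1, -0.8, -0.4]
grip_width: 0.0659
gripper_force: 0.0
t 6.45 tcp [ 0.4083 -0.2658  0.1193] yaw_x 84.36 z [-0.  0. -1.] F [-0.1 -0.8 -0.4] w 0.0659 gf 0.0 q6 -0.55
side block 0.81 (404.4, -281.7, 145.2, 51.8, -1.4)
side block 0.38 (412.3, 254.1, 205.0, 100.2, 8.84)
  pin [([0.409, -0.268, 0.007], 0.69), ([0.764, -0.002, 0.002], 0.23)]
top block 0.68 (411.0, -220.1, 40.1, 29.2, 88.81)
  pin [([0.407, -0.266, 0.005], 0.53), ([0.764, -0.002, -0.001], 0.31)]
top plate 0.89 (539.5, 10.0, 130.5, 83.9, -3.87)
  pin [([0.542, 0.008, -0.005], 0.78), ([0.535, -0.393, 0.004], 0.24)]
```

```bash
python3 -m pendant '[[[66,0,0,15,0,0,-5.6],[66,0,0,35,0,0,-5.6],[66,0,0,55,0,0,-5.6],[66,0,0,68,0,0,-5.6],[66,0,0,75,0,0,-5.6]]]'
python3 -m pendant '[[[66,0,0,5,0,0,0],[66,0,0,10,0,0,0],[66,0,0,13,0,0,0],[66,0,0,13,0,0,0]]]'
python3 -m pendant '[[[56,0,0,0,0,0,0],[46,0,0,0,0,0,0],[40,0,0,0,0,0,0],[38,0,0,0,0,0,0],[38,0,0,0,0,0,0]]]' 30
```

```text
time: 7.27
tool_pos: [0.4078, -0.2654, 0.0426]
eef_rot: [0.71, 0.704, -0.0, -0.001]
contact_force: [0.4, 0.3, 0.8]
grip_width: 0.0662
gripper_force: 0.0
time: 7.6
tool_pos: [0.4084, -0.2658, 0.0311]
eef_rot: [0.71, 0.705, -0.0, 0.0]
contact_force: [0.2, -0.2, 0.2]
grip_width: 0.0658
gripper_force: 0.0
time: 8.02
tool_pos: [0.4085, -0.2659, 0.0315]
eef_rot: [0.709, 0.705, 0.0, 0.0]
contact_force: [-1.2, 0.3, 4.0]
grip_width: 0.0449
gripper_force: 30.0
```

```bash
python3 -m pendant '[[[38,0,0,-5,0,0,0],[38,0,0,-15,0,0,0],[38,0,0,-30,0,0,0],[38,0,0,-50,0,0,0],[38,0,0,-75,0,0,0]]]' 40
python3 -m pendant '[[[38,0,0,-20,0,0,0],[38,5,0,-34,0,0,0],[38,15,0,-40,0,0,0],[38,35,2,-40,0,0,0],[38,60,4,-40,0,0,0]]]'
python3 - <<'E'
from h import *
st();togo([.457,.311,.147])
s=imaging.snapshot("side");cv2.imwrite("pics/side3.png",cv2.resize(s["img"][150:380,180:430],None,fx=2.5,fy=2.5))
E
```

```text
time: 8.43
tool_pos: [0.4077, -0.2653, 0.1067]
eef_rot: [0.709, 0.705, -0.0, -0.001]
contact_force: [0.8, -0.6, -3.7]
grip_width: 0.0446
gripper_force: 40.0
time: 8.85
tool_pos: [0.4125, -0.2053, 0.1464]
eef_rot: [0.71, 0.704, -0.0, 0.0]
contact_force: [0.2, 0.6, -3.8]
grip_width: 0.0448
gripper_force: 40.0
t 8.85 tcp [ 0.4125 -0.2053  0.1464] yaw_x 89.54 z [ 0. -0. -1.] F [ 0.2  0.6 -3.8] w 0.0448 gf 40.0 q6 -0.53
shift [516.6  40.4  -0.7]
```

View pics/side3.png

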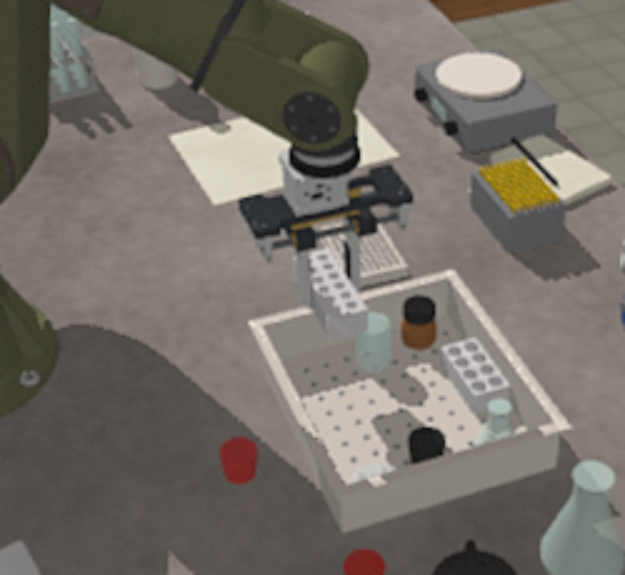

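The block is level in the grip and clear of the tub. Now I carry it to the sheet.

```bash
python3 -m pendant '[[[38,27,2,0,0,0,0],[38,54,4,0,0,0,0],[38,81,6,0,0,0,0],[38,108,8,0,0,0,0],[38,135,10,0,0,0,0]]]'
python3 -m pendant '[[[38,27,2,0,0,0,0],[38,54,4,0,0,0,0],[38,81,6,0,0,0,0],[38,108,8,0,0,0,0],[38,135,10,0,0,0,0]]]'
python3 -m pendant '[[[38,27,2,0,0,0,0],[38,54,4,0,0,0,0],[38,81,6,0,0,0,0],[38,108,8,0,0,0,0],[38,135,10,0,0,0,0]]]'
python3 -c "from h import *;st();togo([.457,.311,.147])"
```

```text
time: 9.32
tool_pos: [0.423, -0.0691, 0.146]
eef_rot: [0.709, 0.705, -0.0, -0.0]
contact_force: [0.7, 0.2, -3.3]
grip_width: 0.0449
gripper_force: 40.0
time: 9.73
tool_pos: [0.4338, 0.0657, 0.146]
eef_rot: [0.709, 0.705, -0.0, -0.0]
contact_force: [0.2, -0.8, -4.3]
grip_width: 0.0446
gripper_force: 40.0
time: 10.15
tool_pos: [0.4445, 0.2005, 0.1459]
eef_rot: [0.709, 0.705, -0.0, -0.0]
contact_force: [0.2, -0.2, -4.0]
grip_width: 0.0447
gripper_force: 40.0
t 10.15 tcp [0.4445 0.2005 0.1459] yaw_x 89.64 z [-0.001 -0.    -1.   ] F [ 0.2 -0.2 -4. ] w 0.0447 gf 40.0 q6 0.35
shift [110.5  11.8  -1.1]
```

```bash
python3 -m pendant '[[[38,27,3,0,0,0,-0.6],[38,54,6,0,0,0,-1.2],[38,81,9,0,0,0,-1.8],[38,102,11,0,0,0,-2.4],[38,110,12,0,0,0,-2.8]]]'
python3 -m pendant '[[[38,0,0,10,0,0,0],[38,0,0,30,0,0,0],[38,0,0,55,0,0,0],[38,0,0,78,0,0,0],[38,0,0,95,0,0,0]]]'
python3 -m pendant '[[[38,0,0,8,0,0,0],[38,0,0,15,0,0,0],[38,0,0,20,0,0,0],[38,0,0,21,0,0,0],[38,0,0,21,0,0,0]]]'
python3 -c "from h import *;st()"
```

```text
time: 10.57
tool_pos: [0.4572, 0.3113, 0.1457]
eef_rot: [0.691, 0.723, -0.0, -0.0]
contact_force: [-0.2, -0.9, -3.5]
grip_width: 0.0448
gripper_force: 40.0
time: 10.98
tool_pos: [0.457, 0.3071, 0.0485]
eef_rot: [0.692, 0.722, -0.001, -0.0]
contact_force: [0.4, 0.4, -4.3]
grip_width: 0.0448
gripper_force: 40.0
time: 11.4
tool_pos: [0.4584, 0.3088, 0.0306]
eef_rot: [0.692, 0.722, 0.0, 0.0]
contact_force: [0.8, -0.7, -3.6]
grip_width: 0.0446
gripper_force: 40.0
t 11.4 tcp [0.4584 0.3088 0.0306] yaw_x 92.41 z [ 0.001  0.    -1.   ] F [ 0.8 -0.7 -3.6] w 0.0446 gf 40.0 q6 0.48
```

```bash
python3 -m pendant '[[[38,0,0,1.5,0,0,0],[38,0,0,3,0,0,0],[38,0,0,4,0,0,0],[38,0,0,4.4,0,0,0],[38,0,0,4.4,0,0,0]]]'
python3 -c "from h import *;st()"
```

```text
time: 11.82
tool_pos: [0.4584, 0.309, 0.0265]
eef_rot: [0.692, 0.722, 0.0, 0.0]
contact_force: [-2.0, -0.6, 3.7]
grip_width: 0.045
gripper_force: 40.0
t 11.82 tcp [0.4584 0.309  0.0265] yaw_x 92.42 z [ 0.001  0.    -1.   ] F [-2.  -0.6  3.7] w 0.045 gf 40.0 q6 0.48
```

The bench now carries the block. I'll release it, back off and look from above.

```bash
python3 -m pendant '[[[48,0,0,0,0,0,0],[56,0,0,0,0,0,0],[64,0,0,0,0,0,0],[64,0,0,0,0,0,0],[64,0,0,-5,0,0,0]]]' 20
python3 -m pendant '[[[64,0,0,-20,0,0,0],[64,0,0,-45,0,0,0],[70,0,0,-70,0,0,0],[80,-20,10,-85,0,0,1.5],[90,-55,20,-88,0,0,3]]]'
python3 -m pendant '[[[94,-30,8,0,0,0,1],[94,-60,15,0,0,0,2],[94,-90,22,0,0,0,2.4],[94,-118,30,0,0,0,2.4],[94,-125,32,0,0,0,2.4]]]'
python3 - <<'E'
from h import *
st();s=look("top",(("block",.03),("plate",.0144),("sheet",0)));togo([.541,.010,.1])
cv2.imwrite("pics/top1.png",cv2.resize(s["img"][170:320,140:360],None,fx=3.5,fy=3.5))
look("side",(("plate",.0144),("block",.03)))
E
```

```text
time: 12.23
tool_pos: [0.4578, 0.3086, 0.0302]
eef_rot: [0.692, 0.722, -0.001, -0.0]
contact_force: [-0.5, -0.1, 0.6]
grip_width: 0.0638
gripper_force: 0.0
time: 12.65
tool_pos: [0.4814, 0.2566, 0.1223]
eef_rot: [0.71, 0.704, 0.003, 0.001]
contact_force: [0.7, 0.3, 0.9]
grip_width: 0.0803
gripper_force: 0.0
time: 13.07
tool_pos: [0.512, 0.1263, 0.1193]
eef_rot: [0.726, 0.688, 0.0, 0.0]
contact_force: [-0.2, 0.2, -0.4]
grip_width: 0.0939
gripper_force: 0.0
t 13.07 tcp [0.512  0.1263 0.1193] yaw_x 86.87 z [ 0.001 -0.    -1.   ] F [-0.2  0.2 -0.4] w 0.0939 gf 0.0 q6 0.23
top block 0.77 (458.9, 303.9, 120.7, 46.9, 2.23)
  pin [([0.457, 0.305, -0.0], 0.86)]
top plate 0.62 (540.4, 10.1, 129.1, 89.0, -2.42)
top plate 0.36 (473.0, -199.9, 46.1, 43.4, -0.27)
  pin [([0.542, 0.011, -0.005], 0.61)]
top sheet 0.81 (531.2, 314.7, 301.9, 213.5, -87.67)
  pin [([0.536, 0.314, 0.002], 0.73), ([0.763, -0.004, 0.003], 0.19)]
shift [-118.9   36.1   18.8]
side plate 0.68 (538.2, -0.8, 143.6, 90.2, -3.48)
  pin [([0.54, 0.008, 0.003], 0.85), ([0.459, 0.304, 0.001], 0.59)]
side block 0.75 (454.3, 283.8, 159.0, 56.2, 0.88)
  pin [([0.46, 0.306, -0.0], 0.74)]
```

View pics/top1.png

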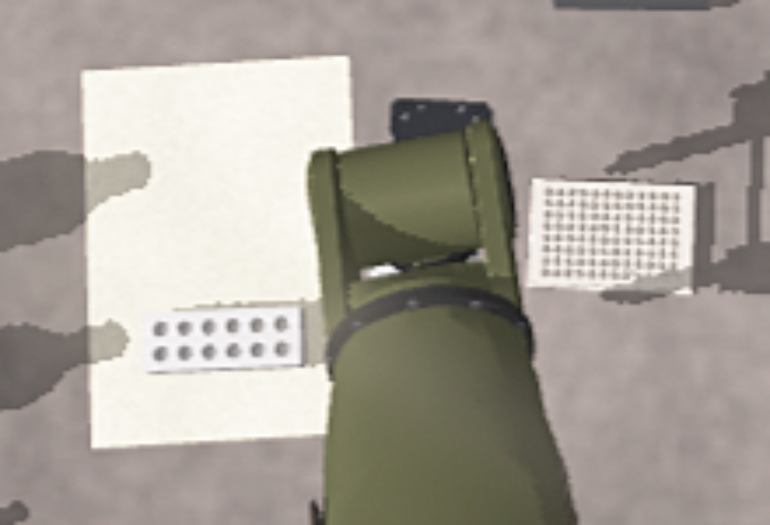

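The block is square on the near half, at crop px (225,338). The plate is at crop px (612,236), yaw about -2.5°. I'll straddle the plate across its short side and descend slowly.

```bash
python3 -m pendant '[[[94,-27,9,0,0,0,0],[94,-55,18,5,0,0,0],[94,-85,26,12,0,0,0],[94,-110,33,25,0,0,0],[94,-119,36.5,40,0,0,0]]]'
python3 -m pendant '[[[94,0,0,10,0,0,0],[94,0,0,18,0,0,0],[94,0,0,24,0,0,0],[94,0,0,24,0,0,0],[94,0,0,24,0,0,0]]]'
python3 -c "from h import *;st();togo([.5415,.010,.025])"
```

```text
time: 14.08
tool_pos: [0.5423, 0.006, 0.0789]
eef_rot: [0.726, 0.688, 0.0, 0.001]
contact_force: [-0.2, 0.3, 0.0]
grip_width: 0.0941
gripper_force: 0.0
time: 14.5
tool_pos: [0.5415, 0.0095, 0.055]
eef_rot: [0.725, 0.689, 0.0, -0.0]
contact_force: [1.2, -0.1, 1.0]
grip_width: 0.0942
gripper_force: 0.0
t 14.5 tcp [0.5415 0.0095 0.055 ] yaw_x 87.09 z [ 0.  0. -1.] F [ 1.2 -0.1  1. ] w 0.0942 gf 0.0 q6 0.0
shift [ 0.5 -0.  30. ]
```

```bash
python3 -m pendant '[[[94,0,0,6,0,0,0],[94,0,0,12,0,0,0],[94,0,0,16,0,0,0],[94,0,0,18,0,0,0],[94,0,0,20,0,0,0]]]'
python3 - <<'E'
from h import *
st();s=imaging.snapshot("side");cv2.imwrite("pics/side4.png",cv2.resize(s["img"][170:280,260:400],None,fx=5,fy=5,interpolation=cv2.INTER_CUBIC))
E
```

```text
time: 14.92
tool_pos: [0.5414, 0.0088, 0.0344]
eef_rot: [0.725, 0.688, -0.0, -0.0]
contact_force: [0.0, 0.3, 0.3]
grip_width: 0.0938
gripper_force: 0.0
t 14.92 tcp [0.5414 0.0088 0.0344] yaw_x 87.02 z [-0.  0. -1.] F [0.  0.3 0.3] w 0.0938 gf 0.0 q6 0.0
```

View pics/side4.png

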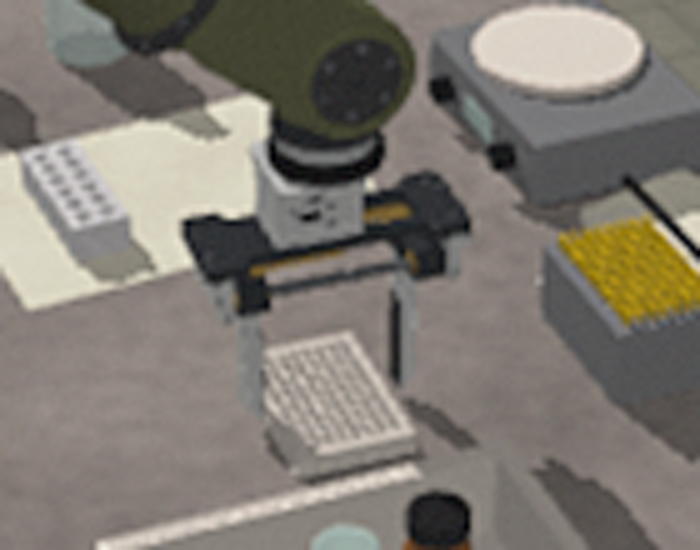

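The fingers straddle the plate, with tips below its top and no contact force. I'll go down to the foot and close lightly.

```bash
python3 -m pendant '[[[94,0,0,3,0,0,0],[94,0,0,6,0,0,0],[94,0,0,9,0,0,0],[94,0,0,9.8,0,0,0],[94,0,0,9.8,0,0,0]]]'
python3 -m pendant '[[[90,0,0,0,0,0,0],[86,0,0,0,0,0,0],[83,0,0,0,0,0,0],[82,0,0,0,0,0,0],[82,0,0,0,0,0,0]]]' 6
python3 -c "from h import *;st();togo([.604,.315,.0246])"
```

```text
time: 15.38
tool_pos: [0.5414, 0.0087, 0.0247]
eef_rot: [0.725, 0.688, -0.0, -0.0]
contact_force: [-0.6, -0.1, 0.4]
grip_width: 0.0944
gripper_force: 0.0
time: 15.8
tool_pos: [0.5415, 0.0087, 0.0251]
eef_rot: [0.725, 0.688, 0.0, 0.0]
contact_force: [-0.5, 0.4, 1.1]
grip_width: 0.0852
gripper_force: 6.0
t 15.8 tcp [0.5415 0.0087 0.0251] yaw_x 87.02 z [ 0. -0. -1.] F [-0.5  0.4  1.1] w 0.0852 gf 6.0 q6 0.0
shift [309.1  46.5   0.5]
```

```bash
python3 -m pendant '[[[82,4,0.6,0,0,0,0],[82,12,1.8,0,0,0,0],[82,24,3.6,0,0,0,0],[82,37,5.5,0,0,0,0],[82,50,7.5,0,0,0,0]]]'
python3 -m pendant '[[[82,13,2,0,0,0,0],[82,26,4,0,0,0,0],[82,39,6,0,0,0,0],[82,52,8,0,0,0,0],[82,65,10,0,0,0,0]]]'
python3 -m pendant '[[[82,13,2,0,0,0,0],[82,26,4,0,0,0,0],[82,39,6,0,0,0,0],[82,52,8,0,0,0,0],[82,65,10,0,0,0,0]]]'
python3 - <<'E'
from h import *
st();look("top",(("plate",.0144),));look("side",(("plate",.0144),));togo([.604,.315,.0248])
E
```

```text
time: 16.22
tool_pos: [0.5519, 0.0599, 0.0251]
eef_rot: [0.725, 0.689, 0.0, 0.0]
contact_force: [-0.6, -1.1, 1.4]
grip_width: 0.0854
gripper_force: 6.0
time: 16.63
tool_pos: [0.5653, 0.124, 0.0251]
eef_rot: [0.725, 0.689, 0.0, 0.0]
contact_force: [0.3, -2.1, 3.0]
grip_width: 0.0854
gripper_force: 6.0
time: 17.05
tool_pos: [0.5786, 0.1883, 0.025]
eef_rot: [0.725, 0.688, 0.0, 0.0]
contact_force: [-1.3, -3.6, 5.5]
grip_width: 0.0855
gripper_force: 6.0
t 17.05 tcp [0.5786 0.1883 0.025 ] yaw_x 87.02 z [ 0. -0. -1.] F [-1.3 -3.6  5.5] w 0.0855 gf 6.0 q6 0.31
top plate 0.63 (578.5, 135.4, 82.8, 24.6, -89.66)
top plate 0.43 (562.7, -282.9, 95.2, 49.5, -0.27)
  pin []
side plate 0.79 (576.9, 176.4, 145.0, 86.9, -5.06)
side plate 0.73 (417.3, -575.6, 161.5, 86.7, -28.01)
  pin [([0.58, 0.192, 0.001], 0.78)]
shift [129.3  18.9   0.3]
```

The plate is following, but the vertical force is creeping up, so I'll ease up a fraction while sliding.

```bash
python3 -m pendant '[[[82,12,2,-0.3,0,0,-1],[82,24,4,-0.4,0,0,-2],[82,36,6,-0.4,0,0,-3],[82,48,8,-0.4,0,0,-4],[82,60,10,-0.4,0,0,-5]]]'
python3 -c "from h import *;st();togo([.604,.315,.0248])"
```

```text
time: 17.77
tool_pos: [0.5915, 0.2478, 0.0251]
eef_rot: [0.694, 0.72, -0.0, -0.0]
contact_force: [0.6, -1.1, -0.9]
grip_width: 0.0852
gripper_force: 6.0
t 17.77 tcp [0.5915 0.2478 0.0251] yaw_x 92.15 z [-0. -0. -1.] F [ 0.6 -1.1 -0.9] w 0.0852 gf 6.0 q6 0.3
shift [66.7 15.   0.2]
```

```bash
python3 -m pendant '[[[82,12,3,0,0,0,0],[82,25,6,0,0,0,0],[82,38,9,0,0,0,0],[82,51,12,0,0,0,0],[82,62,14.5,0,0,0,0]]]'
python3 -m pendant '[[[82,4,0.5,0,0,0,0],[82,4,0.5,0,0,0,0],[82,4,0.5,0,0,0,0]]]'
python3 - <<'E'
from h import *
st();look("side",(("plate",.0144),));togo([.604,.315,.0248])
E
```

```text
time: 18.18
tool_pos: [0.6037, 0.3106, 0.0251]
eef_rot: [0.694, 0.72, -0.0, -0.0]
contact_force: [-0.0, 0.8, -0.2]
grip_width: 0.0851
gripper_force: 6.0
time: 18.43
tool_pos: [0.6039, 0.3128, 0.0251]
eef_rot: [0.694, 0.72, -0.0, -0.0]
contact_force: [0.8, -0.6, 0.7]
grip_width: 0.0855
gripper_force: 6.0
t 18.43 tcp [0.6039 0.3128 0.0251] yaw_x 92.03 z [-0. -0. -1.] F [ 0.8 -0.6  0.7] w 0.0855 gf 6.0 q6 0.39
side plate 0.94 (600.9, 301.6, 146.5, 90.3, -0.45)
  pin [([0.604, 0.313, 0.003], 0.72)]
shift [ 2.7 -0.1  0.6]
```

```bash
python3 -m pendant '[[[88,0,0,0,0,0,0],[92,0,0,0,0,0,0],[94,0,0,0,0,0,0],[94,0,0,0,0,0,0],[94,0,0,-2,0,0,0]]]'
python3 -m pendant '[[[94,0,0,-6,0,0,0],[94,0,0,-15,0,0,0],[94,0,0,-35,0,0,0],[94,0,0,-65,0,0,0],[94,0,0,-100,0,0,0]]]'
python3 -m pendant '[[[94,-40,0,-20,0,0,0],[94,-80,0,-20,0,0,0],[94,-120,0,-20,0,0,0],[94,-160,0,-20,0,0,0],[94,-200,0,-20,0,0,0]]]'
python3 -m pendant '[[[94,-40,0,0,0,0,0],[94,-80,0,0,0,0,0],[94,-80,0,0,0,0,0]]]'
python3 - <<'E'
from h import *
st();s=look("top",(("block",.03),("plate",.0144),("sheet",0)))
cv2.imwrite("pics/top2.png",s["img"])
E
```

```text
time: 19.0
tool_pos: [0.604, 0.3128, 0.0271]
eef_rot: [0.695, 0.719, -0.0, -0.0]
contact_force: [-0.2, 0.3, -0.5]
grip_width: 0.0941
gripper_force: 0.0
time: 19.42
tool_pos: [0.6035, 0.3126, 0.128]
eef_rot: [0.695, 0.719, -0.001, -0.0]
contact_force: [0.1, -0.1, 0.8]
grip_width: 0.0942
gripper_force: 0.0
time: 19.83
tool_pos: [0.611, 0.1113, 0.1488]
eef_rot: [0.694, 0.72, 0.001, 0.0]
contact_force: [0.4, -0.2, -0.5]
grip_width: 0.0938
gripper_force: 0.0
time: 20.08
tool_pos: [0.6142, 0.0269, 0.1486]
eef_rot: [0.696, 0.718, 0.0, 0.001]
contact_force: [-0.1, -1.1, 0.2]
grip_width: 0.0938
gripper_force: 0.0
t 20.08 tcp [0.6142 0.0269 0.1486] yaw_x 91.72 z [ 0.001 -0.001 -1.   ] F [-0.1 -1.1  0.2] w 0.0938 gf 0.0 q6 -0.05
top block 0.84 (458.1, 305.1, 123.2, 49.2, 2.04)
  pin [([0.46, 0.308, -0.0], 0.92), ([0.55, -0.549, 0.003], 0.19)]
top plate 0.94 (603.5, 309.9, 128.3, 86.0, 1.49)
  pin [([0.458, -0.373, 0.005], 0.75), ([0.606, 0.314, -0.003], 0.61)]
top sheet 0.73 (532.5, 313.7, 301.4, 214.5, -86.93)
  pin [([0.532, 0.314, 0.003], 0.56)]
```

View pics/top2.png

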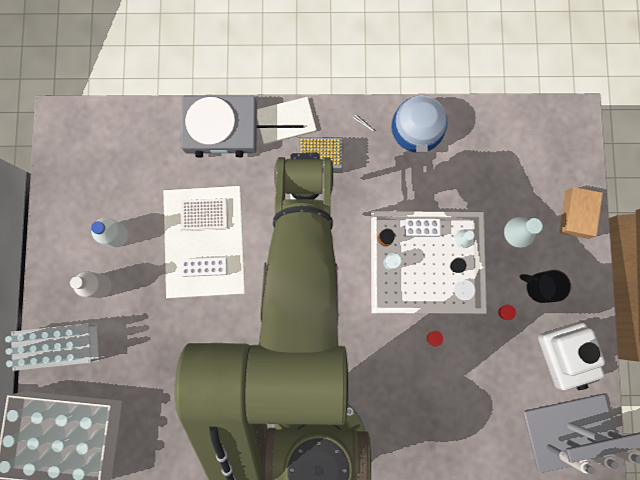

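The plate is on the far half at px (205,214) and the block on the near half at (204,266), both square to the sheet. The other ware is still in the tub and nothing else on the bench has moved.

```bash
python3 -c "from station import r;print(r.sign_off())"
```

```text
the job is handed in; nothing more can be done
None
```

The job is handed in at about 20 s of the 72 s: the long block stands holes up on the sheet's near half, the plate was slid onto the far half, both measured within limits and square within about 2°, and the other ware is still in the tub; the hand-in call gave no verdict.

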